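# Put the corkscrew away, shut the drawer and hold the clip open over its card

## Task

Lay the winged corkscrew down in the empty wide bay of the open drawer (do not drop it in from a height) and let go of it, then slide the drawer fully shut. Then pinch the levers of the standing spring clip until its jaws gape wide, and finish still holding it squeezed open astride the middle of the top edge of the card on the drawer front, jaws a good centimetre or two down over the card with the card between them and not leaned on, so that I can slip a new list in. Do not disturb the other things on the counter.

Things in the scene. Friction and masses are not known exactly. Their poses are not given: they have to be found in the camera images.
- corkscrew_bell (a point): Chrome winged corkscrew lying on the counter, levers raised. This point: centre of its round bell (30 mm tube), 15 mm up, near the centre of mass: grip across here. x runs level along it from bell to lever ends, z up. The bell ends 35 mm behind this point and is a plain tube to 20 mm ahead; the levers start 35 mm ahead, spread to 84 mm wide and end 110 mm ahead.
- corkscrew: The same corkscrew: 145 mm long, about 220 g; origin on its underside, 15 mm below the bell's centre.
- drawer (a joint): How far the drawer stands out of its fixed countertop cabinet, in m: 0 fully shut, 0.15 to 0.18 at the start. It slides straight along its own x axis with about 2 N of friction and stays where it is left. The cabinet is 280 mm deep, 300 mm wide and 100 mm high; its roof covers the part of the drawer that is inside.
- tray (a point): Point on the floor (20 mm up) of the drawer's empty wide bay; moves with it. x points into the cabinet (closing), y left, z up. Bay: 86 mm to either side in y; the front's inner face is 80 mm before this point, the front's top 72 mm above it, other walls 45 mm. From that inner face back, a length equal to the joint value is open from above. The narrow left bay holds a can opener and church key.
- drawer_face (a point): Point on the outer face of the white drawer front, 72 mm above the counter and 80 mm right (-y) of the front's middle: a clear place to push along +x. Axes as for tray. The front is 300 mm wide, 16 mm thick, 6 to 92 mm above the counter. A brass knob stands out 25 mm at its middle; the card rises above it 129 to 209 mm left of this point.
- card: Stiff white card standing upright on the left part of the drawer front, held in it and giving slightly when pushed: 80 mm wide (y), 3 mm thick (x), 55 mm high. Origin: middle of its lower edge, 92 mm above the counter; axes as for tray.
- card_top (a point): Middle of the card's top edge, 147 mm above the counter; axes as for tray: the edge runs along y, the card's faces look along x.
- clip: Steel spring clip (bulldog type) standing on the counter on its closed jaws, levers up: 85 mm high, jaws 50 mm wide (along y), 80 g. Origin midway between the jaw tips at its underside; z up. Turned half round it is the same.
- clip_grip (a point): Centre of the clip between its two lever plates, 64 mm above the jaw tips, 21 mm below the lever ends: pinch here, along x. The plates are 34 mm wide (y), 45 mm long; at this height 38 mm over their outer faces when shut, 24 mm and parallel when fully squeezed. The spring takes about 5 N at first, 9 N at full squeeze. z up.
- clip_mouth (a point): Midway between the jaw tips, 64 mm below clip_grip, same axes: the jaws part along x and run along y. The throat above it is clear for 28 mm.
- clip_jaw (a joint): How far each jaw is opened, in rad: 0 shut, 0.24 fully squeezed (jaw tips 18 mm apart, throat at least 14 mm wide). Both jaws open equally and spring back when released.
- cork_a: Tan cork, 24 mm across, 45 mm high, standing; origin at its underside. Leave alone.
- cork_b: Another such cork, standing; origin at its underside. Leave alone.
- salt: White ceramic salt jar, 44 mm across, 85 mm high; origin at its underside. Leave alone.
- mug: Blue mug, 82 mm across, 95 mm high; origin at its underside. Leave alone.
- jam: Jam jar, 72 mm across, 110 mm high; origin at its underside. Leave alone.
- oil: Green oil bottle, 66 mm across, 240 mm high; origin at its underside. Leave alone.
- spoon: Wooden spoon lying on the counter; origin at its underside. Leave alone.
Mind the look-alikes: they are no part of the job. What is shaped like the corkscrew but orange or purple is not meant.

How it is judged (in metres and radians):
On the way, in this order (a step that is already met when the one before it is completed fails the run):
1. the corkscrew lies released in the wide bay of the still open drawer (x of corkscrew_bell in the frame of tray between -0.085 and 0.175 m and y of corkscrew_bell in the frame of tray between -0.086 and 0.086 m and z of corkscrew_bell in the frame of tray below 0.035 m and contact force between corkscrew and the fingers below 0.1 N and linear speed of corkscrew below 0.05 m/s and value of joint drawer above 0.06 m), for 0.2 s.
2. the drawer is shut with the corkscrew inside (x of corkscrew_bell in the frame of tray between -0.085 and 0.175 m and y of corkscrew_bell in the frame of tray between -0.086 and 0.086 m and z of corkscrew_bell in the frame of tray below 0.035 m and value of joint drawer below 0.006 m), for 0.2 s.
3. the clip is squeezed open and lifted clear of the counter (value of joint clip_jaw above 0.17 rad and height (world z) of clip_mouth above 0.03 m and contact force between clip and the fingers above 2 N), for 0.2 s.
At the end, for the whole second after the job is handed in: Corkscrew in the wide bay; drawer within 8 mm of shut; clip held still in the fingers, squeezed past 0.17 rad, upright and in line with the card within 0.3 rad, mouth 6 to 30 mm below the card top, within 25 mm of its middle, 7 mm of its plane, under 2 N on the card (x of corkscrew_bell in the frame of tray between -0.085 and 0.175 m and y of corkscrew_bell in the frame of tray between -0.086 and 0.086 m and z of corkscrew_bell in the frame of tray below 0.035 m and value of joint drawer below 0.008 m and value of joint clip_jaw above 0.17 rad and contact force between clip and the fingers above 2 N and contact force between clip and card below 2 N and x of clip_mouth in the frame of card_top between -0.007 and 0.007 m and y of clip_mouth in the frame of card_top between -0.025 and 0.025 m and z of clip_mouth in the frame of card_top between -0.03 and -0.006 m and angle between the y axis of clip and the y axis of card_top, either way round below 0.3 rad and angle between clip's own z axis and vertical below 0.3 rad and linear speed of clip below 0.03 m/s); the arm keeps its last pose, push and grip.
It fails at once if another thing on the counter was moved more than 30 mm (distance of any of cork_a, cork_b, salt, mug, jam, oil, spoon from where it was at the start of the episode above 0.03 m).
It fails at once if the corkscrew was dropped from a height (contact force between corkscrew and the fingers below 0.1 N and linear speed of corkscrew above 0.95 m/s).
It also fails if it takes over 61 s, if anything falls off the work surface, if the arm or the gripper's body presses on something with over 40 N, if the wrist force passes 120 N, or if a joint passes its speed limit or range.

## Robot

A 6-joint arm with a two-finger parallel gripper is mounted at the origin on the work surface. World frame = base frame: x ahead of the robot, y to its left, z up, the work surface at z = 0. Lengths are in mm, angles in rad, forces in N, time in s.
With the tool pointing down it reaches from about 325 to 775 mm from the base axis. Payload 9.3 kg.
Tool frame: the origin (TCP) lies between the finger pads; the fingertips stand 14 mm ahead of it and the grasp point (between the pads) lies 5 mm behind it; z points along the fingers, y is the line along which they close (so a half turn about z gives the same grasp; the last joint's range is limited). The gripper opens to 85 mm and grips with 20 to 120 N. Pads are 22 mm wide; open, the fingers measure 114 mm over their backs; the gripper's body (76 mm by 85 mm) begins 54 mm behind the grasp point. The pads swing forward as they close: fully open they stand 13 mm farther back than shut.
Start: joints at [1.061, 0.259, 0.021, 1.334, 0, 1.418], TCP at [192.104, 515.357, 245.279] pointing down, gripper open.
Joint ranges: [-3.04, 3.04], [-0.91, 1.82], [-1.04, 1.36], [-1.92, 1.95], [-1.52, 1.45], [-3.14, 3.14]. Speed limits (rad/s): [2.22, 2.22, 2.79, 3.14, 3.14, 3.14].

## Interface

Orientations are given as a unit quaternion [x, y, z, w].
In Python, from cell import arm, imaging, finder gives the robot as it stands.
- The arm moves only by the tool jog_arm, never from a script. Its argument "targets" is a list of rows, each an object with "dp": the shift along the world's x, y, z in mm, a list of three; "dr": the turn, a rotation vector about the world's x, y, z in degrees, a list of three; "grip": the closure, from -1 (fully open) to 1 (shut). A call has 1 to 8 rows; each row is the pose to reach, as a shift and turn from the pose commanded when the call began; what a row does not reach only later rows make up. A row lasts 1/12 s, in which the tool goes at most 41.7 mm and 7.16 degrees, less where a joint would pass 70% of its speed; a pose out of reach is approached as far as the arm can. A call with a gripper value outside its range is refused whole. The fingers move at their own pace and stop on an object; the grip force is fixed at half the most. Time passes only in rows, so rows that repeat a pose let the fingers close. It gives the time, the measured TCP pose, the force, the opening and the grip force at its end, in the units of the state.
- arm.get_state(): the state, without advancing time (a new reading comes with each control period).
- imaging.snapshot(name): name is "side" or "top"; returns a dict with "img" (400x640x3 uint8, red, green, blue), "K" (3x3 intrinsics, pixels), "view" (4x4, takes a point from world to camera coordinates). Camera axes: x right, y down, z forward; pixel columns grow to the right and rows downward; lengths in mm; the calibration is good to about 2 mm. A picture is of the moment at which its call begins. There is no depth.
- arm.job_done(): hands the job in; it is judged then, once.
Trained networks look in the newest picture that a camera, given by its name, has taken for a name from the list of things; names that differ only in an ending like _2 or _b are one class to them, and where a whole thing is asked for, a point or a joint stands for the part that bears it (a point fixed in the world has none). Each returns a list of dicts, best first, with "p" (0 to 1); they miss things now and then, are a little off and sometimes report something else, mostly with a low value. They report only what shows in the picture. A call takes as long as a camera call. They do not tell look-alikes from the thing itself.
- finder.trace(camera, target): "mask" (400x640 bool, what is visible of it) and "uv" ([column, row] in pixels, amid what is visible of it).
- finder.pinpoint(camera, target): "uv" ([column, row] in pixels: a listed point, or the origin of a listed thing).
The state is a dict: "time_s": time; "joint_positions": joint angles; "joint_velocities": joint speeds; "tau": joint torques, N m; "tcp_pos": TCP position; "tool_rot": TCP orientation; "ft_force": force on the tool from outside, world axes, zero at the start; "wrist_torque": the same for the moment, N m; "gripper_width": finger opening in mm; "gripper_force": force on a finger pad.
Only numpy, scipy, OpenCV 4.12 (cv2) and the standard library are available. Lean on these libraries where they do the work, as an engineer would, in place of code of your own. Each camera call takes 0.05 s, during which the arm holds its last target. There are 200 camera calls.

## Working session

There is one attempt and no reset: what is moved stays moved. The work goes in short steps, Python scripts to look and compute and a tool call to move; the robot and the scene stay as the last step left them, time stands still between calls to the robot, and variables do not carry over. Pictures are saved under pics/ and viewed, at most 10 in all, crops included, and the job is handed in when it is done.

Besides the shell and the picture viewer there is one more tool, called after "Emit:" by a JSON object that holds its "op" and its "data". jog_arm: Moves the arm, as the interface text tells. Its arguments: {"type":"object","properties":{"targets":{"type":"array"}},"required":["targets"]}

```bash
mkdir -p pics
cat > h.py <<'E'
import numpy as np, cv2
from cell import arm, imaging, finder
def ray(s,uv):
    V=np.array(s["view"]);K=np.array(s["K"]);R=V[:3,:3];t=V[:3,3]
    d=R.T@np.linalg.inv(K)@np.array([uv[0],uv[1],1.]);return -R.T@t,d/np.linalg.norm(d)
def atz(s,uv,z):
    c,d=ray(s,uv);return c+d*(z-c[2])/d[2]
def tri(s1,u1,s2,u2):
    c1,d1=ray(s1,u1);c2,d2=ray(s2,u2)
    A=np.stack([d1,-d2],1);k=np.linalg.lstsq(A,c2-c1,rcond=None)[0]
    p,q=c1+k[0]*d1,c2+k[1]*d2;return (p+q)/2,np.linalg.norm(p-q)
def proj(s,p):
    V=np.array(s["view"]);q=np.array(s["K"])@(V[:3,:3]@np.array(p)+V[:3,3]);return q[:2]/q[2]
def save(n,img): cv2.imwrite(f"pics/{n}.png",np.ascontiguousarray(img[...,::-1]))
E
python3 - <<'E'
from h import *
T=imaging.snapshot("top");S=imaging.snapshot("side")
save("top0",T["img"]);save("side0",S["img"])
for n in ["corkscrew_bell","tray","drawer_face","card_top","clip_grip","clip_mouth","cork_a","salt","mug","jam","oil","spoon"]:
  for c,s in (("top",T),("side",S)):
    print(n,c,[(np.round(d["uv"]).astype(int).tolist(),round(float(d["p"]),2)) for d in finder.pinpoint(c,n)[:4]])
for s in (T,S): print(np.round(ray(s,(320,200)),2).tolist())
print(arm.get_state()["tool_rot"])
E
```

```text
corkscrew_bell top [([472, 278], 0.96), ([419, 220], 0.91), ([265, 249], 0.62), ([422, 314], 0.58)]
corkscrew_bell side [([366, 188], 0.81), ([327, 258], 0.79), ([429, 181], 0.47)]
tray top [([345, 165], 0.55)]
tray side []
drawer_face top [([364, 190], 0.69)]
drawer_face side [([324, 190], 0.89)]
card_top top [([308, 188], 0.46)]
card_top side []
clip_grip top [([226, 203], 0.52)]
clip_grip side [([270, 254], 0.51)]
clip_mouth top [([231, 206], 0.46)]
clip_mouth side [([272, 270], 0.51), ([367, 186], 0.37)]
cork_a top [([297, 230], 0.57), ([229, 171], 0.47)]
cork_a side [([239, 258], 0.6), ([327, 244], 0.58)]
salt top [([418, 170], 0.51)]
salt side [([330, 181], 0.43)]
mug top [([178, 165], 0.75)]
mug side [([331, 179], 0.7), ([203, 293], 0.59)]
jam top [([446, 160], 0.68), ([178, 164], 0.47)]
jam side [([334, 166], 0.43)]
oil top [([222, 140], 0.79), ([349, 166], 0.49), ([231, 207], 0.31)]
oil side [([209, 258], 0.95)]
spoon top [([339, 234], 0.68)]
spoon side [([241, 258], 0.52), ([344, 224], 0.44)]
[[340.93, 0.89, 1225.57], [0.12, 0.01, -0.99]]
[[-358.15, 1283.13, 1093.91], [0.45, -0.71, -0.54]]
[ 1.77455726e-01  9.84128785e-01  1.03935526e-05 -9.72251340e-06]
```

View pics/top0.png

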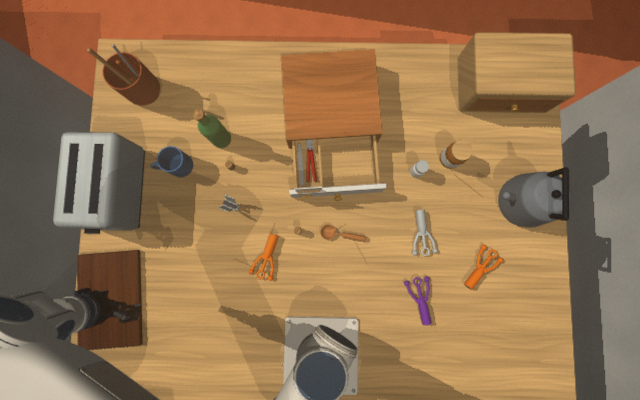

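View pics/side0.png

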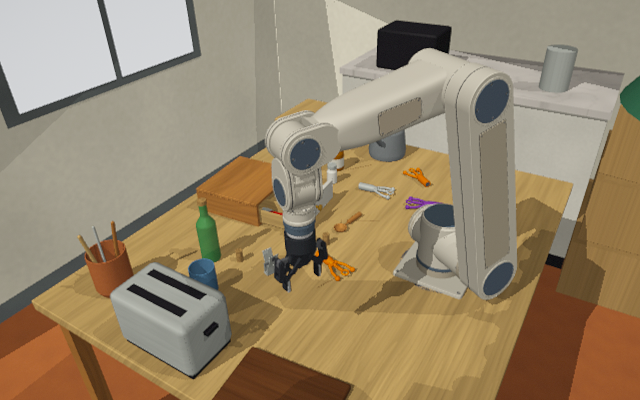

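The top view shows the candidates by bell pixel: chrome (419,220), orange (270,242) and (472,283), purple (426,318). The chrome one is the target, with its levers towards (425,252). The clip is at about (232,206), the drawer front runs (290,190)–(385,186), and the card is at its left end. Next is a close crop to check.

Run:
```python
from h import *
T=imaging.snapshot("top");I=T["img"]
a=cv2.resize(I[195:265,385:455],(400,400),interpolation=cv2.INTER_CUBIC)
b=cv2.resize(I[170:240,200:270],(400,400),interpolation=cv2.INTER_CUBIC)
save("crop1",np.hstack([a,b]))
for n in ["corkscrew","clip","card","drawer"]:
  for d in finder.trace("top",n)[:4]:
    m=d["mask"];r=cv2.minAreaRect(np.argwhere(m)[:,::-1].astype(np.float32))
    print(n,np.round(d["uv"]),round(d["p"],2),int(m.sum()),np.round(I[m].mean(0)),r)
for n,uv,z in [("bell",(419,220),15),("clipgrip",(226,203),64),("clipmouth",(231,206),0),("face",(364,190),72),("cardtop",(308,188),147),("tray",(345,165),20),("frontL",(290,191),92),("frontR",(386,187),92)]: print(n,atz(T,uv,z).round(1))
print(T["K"])
```

```text
corkscrew [265. 258.] 0.94 458 [197. 108.  39.] ((269.61767578125, 258.9706115722656), (24.69580078125, 45.96162414550781), 30.963756561279297)
corkscrew [421. 231.] 0.72 291 [168. 164. 151.] ((421.3099670410156, 232.16998291015625), (43.133514404296875, 24.324474334716797), 81.8698959350586)
corkscrew [420. 298.] 0.7 616 [124.  77. 114.] ((417.52972412109375, 301.79705810546875), (46.070220947265625, 25.373449325561523), 84.2894058227539)
corkscrew [478. 270.] 0.68 437 [200. 106.  36.] ((477.8312072753906, 268.8870544433594), (23.879776000976562, 42.671241760253906), 40.91437911987305)
clip [229. 204.] 0.48 213 [114. 104.  90.] ((230.0, 203.5), (15.0, 18.0), 90.0)
card [307. 189.] 0.47 91 [141. 128. 107.] ((308.468994140625, 188.972412109375), (3.4058773517608643, 25.133026123046875), 86.633544921875)
drawer [336. 167.] 0.79 4950 [157. 125.  87.] ((335.7896728515625, 168.92416381835938), (62.53895568847656, 96.36283874511719), 86.633544921875)
bell [ 429.8 -312.8   15. ]
clipgrip [469.2 305.6  64. ]
clipmouth [466.5 305.4   0. ]
face [ 516.7 -127.1   72. ]
cardtop [508.4  45.3 147. ]
tray [606.9 -69.9  20. ]
frontL [506.7 102.8  92. ]
frontR [ 524.2 -192.6   92. ]
[[372.06521446   0.         320.77699581]
 [  0.         372.06521446 203.19525976]
 [  0.           0.           1.        ]]
```

View pics/crop1.png

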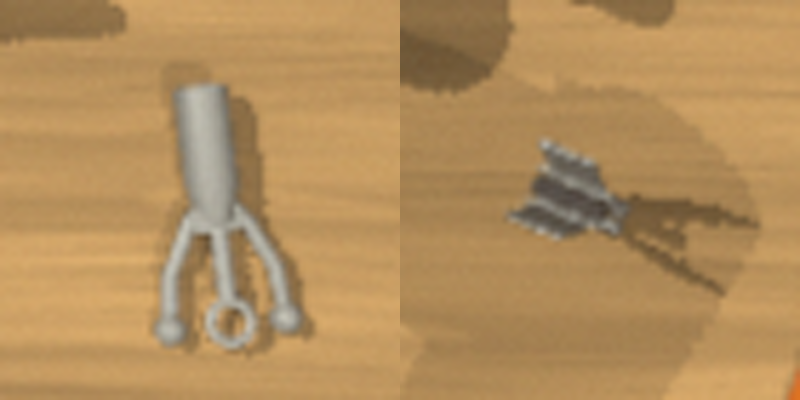

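The crop confirms the chrome corkscrew: bell end at about (420.6,210), levers and ring to about (425,254.5). The clip's lever corners put its pinch axis at about -24° yaw.

Run:
```python
from h import *
T=imaging.snapshot("top")
a=lambda x,y:(385+x*.175-.4,195+y*.175-.4); b=lambda x,y:(200+(x-400)*.175-.4,170+y*.175-.4)
e=atz(T,a(203,85),18);l=atz(T,a(230,342),8);print("bell end",e.round(1),"ring end",l.round(1),np.linalg.norm((l-e)[:2]),np.degrees(np.arctan2(*(l-e)[[1,0]])), "bell",(e+35*(l-e)/np.linalg.norm(l-e)).round(1))
print("mid tube",atz(T,a(208,140),15).round(1))
c=[atz(T,b(*p),85) for p in [(543,140),(600,165),(510,215),(560,240)]];print("clip top",np.mean(c,0).round(1),np.round(c,0).tolist())
for n,uv,z in [("roofs",p,100) for p in [(282,57),(375,51),(381,135),(286,139)]]+[("tray floor",p,20) for p in [(320,185),(376,180)]]+[("oil",(222,140),0),("salt",(418,170),0),("jam",(446,160),0),("spoon",(339,234),0),("corkA",(297,230),0),("mug",(178,165),0),("orange",(276,237),15)]: print(n,uv,atz(T,uv,z).round(1))
D=T["img"][120:205,275:400];save("drawer0",cv2.resize(D,(800,544),interpolation=cv2.INTER_CUBIC))
```

```text
bell end [ 464.  -316.1   18. ] ring end [ 318.9 -332.2    8. ] 146.01741629953455 -173.67997737879185 bell [ 429.3 -320.    15.6]
mid tube [ 432.8 -319.4   15. ]
clip top [467.4 298.8  85. ] [[494.0, 306.0, 85.0], [481.0, 274.0, 85.0], [453.0, 322.0, 85.0], [440.0, 294.0, 85.0]]
roofs (282, 57) [936.7 139.3 100. ]
roofs (375, 51) [ 961.6 -157.1  100. ]
roofs (381, 135) [ 686.1 -176.   100. ]
roofs (286, 139) [668.5 118.9 100. ]
tray floor (320, 185) [538.7  11.4  20. ]
tray floor (376, 180) [ 558.5 -172.1   20. ]
oil (222, 140) [690.5 346.    0. ]
salt (418, 170) [ 598.4 -315.4    0. ]
jam (446, 160) [ 634.2 -409.7    0. ]
spoon (339, 234) [380.3 -53.7   0. ]
corkA (297, 230) [390.9  84.5   0. ]
mug (178, 165) [601.9 489.8   0. ]
orange (276, 237) [366.5 151.   15. ]
```

View pics/drawer0.png

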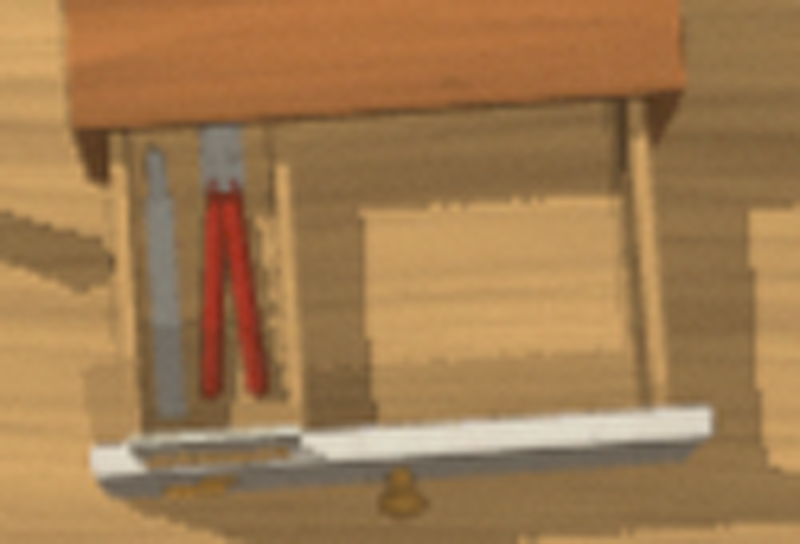

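Crop: drawer front top from (289,194) to (386,188), so yaw is about 4°. The wide bay is centred near world (600,-75). The card is at the front's left and the roof edge is at x≈677. Moving to the corkscrew now.

Emit:
{"op": "jog_arm", "data": {"targets": [{"dp": [240,-220,0],"dr": [0,0,27]},{"dp": [240,-220,0],"dr": [0,0,27]},{"dp": [240,-220,0],"dr": [0,0,27]},{"dp": [240,-220,0],"dr": [0,0,27]},{"dp": [240,-220,0],"dr": [0,0,27]},{"dp": [240,-220,0],"dr": [0,0,27]},{"dp": [240,-280,0],"dr": [0,0,27]},{"dp": [240,-315,0],"dr": [0,0,27]}]}}

```text
invalid input at $.targets[0]: expected keys dp, dr, grip
```

Emit:
{"op": "jog_arm", "data": {"targets": [{"dp": [0,-320,0],"dr": [0,0,0]},{"dp": [0,-320,0],"dr": [0,0,0]},{"dp": [0,-320,0],"dr": [0,0,0]},{"dp": [0,-320,0],"dr": [0,0,0]},{"dp": [0,-320,0],"dr": [0,0,0]},{"dp": [0,-320,0],"dr": [0,0,0]},{"dp": [0,-320,0],"dr": [0,0,0]},{"dp": [0,-320,0],"dr": [0,0,0]}]}}

```text
invalid input at $.targets[0]: expected keys dp, dr, grip
```

Emit:
{"op": "jog_arm", "data": {"targets": [{"dp": [240,-220,0],"dr": [0,0,27],"grip": -1},{"dp": [240,-220,0],"dr": [0,0,27],"grip": -1},{"dp": [240,-220,0],"dr": [0,0,27],"grip": -1},{"dp": [240,-220,0],"dr": [0,0,27],"grip": -1},{"dp": [240,-220,0],"dr": [0,0,27],"grip": -1},{"dp": [240,-220,0],"dr": [0,0,27],"grip": -1},{"dp": [240,-220,0],"dr": [0,0,27],"grip": -1},{"dp": [240,-220,0],"dr": [0,0,27],"grip": -1}]}}

```text
time_s: 2.27
tcp_pos: [426.4, 300.1, 245.5]
tool_rot: [-0.057, 0.998, 0.0, 0.0]
ft_force: [1.6, 1.6, 1.2]
gripper_width: 85.6
gripper_force: 0.0
```

Emit:
{"op": "jog_arm", "data": {"targets": [{"dp": [0,-320,0],"dr": [0,0,0],"grip": -1},{"dp": [0,-320,0],"dr": [0,0,0],"grip": -1},{"dp": [0,-320,0],"dr": [0,0,0],"grip": -1},{"dp": [0,-320,0],"dr": [0,0,0],"grip": -1},{"dp": [0,-320,0],"dr": [0,0,0],"grip": -1},{"dp": [0,-320,0],"dr": [0,0,0],"grip": -1},{"dp": [0,-320,0],"dr": [0,0,0],"grip": -1},{"dp": [0,-320,0],"dr": [0,0,0],"grip": -1}]}}

```text
time_s: 2.93
tcp_pos: [424.8, -21.2, 245.5]
tool_rot: [-0.057, 0.998, -0.0, 0.0]
ft_force: [0.9, -0.6, -1.2]
gripper_width: 85.4
gripper_force: 0.0
```

Emit:
{"op": "jog_arm", "data": {"targets": [{"dp": [0,-295,-120],"dr": [0,0,0],"grip": -1},{"dp": [0,-295,-120],"dr": [0,0,0],"grip": -1},{"dp": [0,-295,-120],"dr": [0,0,0],"grip": -1},{"dp": [0,-295,-120],"dr": [0,0,0],"grip": -1},{"dp": [0,-295,-120],"dr": [0,0,0],"grip": -1},{"dp": [0,-295,-120],"dr": [0,0,0],"grip": -1},{"dp": [0,-295,-120],"dr": [0,0,0],"grip": -1},{"dp": [0,-295,-120],"dr": [0,0,0],"grip": -1}]}}

```text
time_s: 3.6
tcp_pos: [424.6, -316.6, 123.7]
tool_rot: [-0.056, 0.998, -0.0, -0.0]
ft_force: [0.8, -0.2, 0.2]
gripper_width: 85.4
gripper_force: 0.0
```

Run:
```python
from h import *
S=imaging.snapshot("side");save("side1",S["img"])
print(arm.get_state()["tcp_pos"])
for n,p in [("bell",(431,-319.5,15)),("grip",(466,300,64)),("mouth",(466,300,0)),("cardtop",(510,44,147)),("tray",(605,-75,20))]: print(n,proj(S,p).round(1))
for n in ["corkscrew_bell","clip_grip","clip_mouth","card_top","drawer_face","tray"]:
    print(n,[(np.round(d["uv"],1).tolist(),round(float(d["p"]),2)) for d in finder.pinpoint("side",n)[:4]])
I=S["img"]
a=cv2.resize(I[145:215,330:430],(500,350),interpolation=cv2.INTER_CUBIC);b=cv2.resize(I[225:295,240:300],(300,350),interpolation=cv2.INTER_CUBIC)
save("crop2",np.hstack([a,b]))
```

```text
[ 424.57275165 -319.25115508  122.1341087 ]
bell [366.1 186.1]
grip [270.5 255.6]
mouth [272.  270.5]
cardtop [301.2 194.6]
tray [299.2 201.5]
corkscrew_bell [([325.1, 257.1], 0.59), ([434.3, 207.0], 0.54), ([424.9, 180.7], 0.46), ([366.8, 189.9], 0.42)]
clip_grip [([329.2, 181.5], 0.73), ([267.2, 255.7], 0.7)]
clip_mouth [([272.3, 269.8], 0.64), ([301.8, 192.5], 0.25)]
card_top [([300.8, 195.7], 0.49)]
drawer_face [([326.2, 189.2], 0.74)]
tray [([302.6, 202.1], 0.73)]
```

View pics/crop2.png

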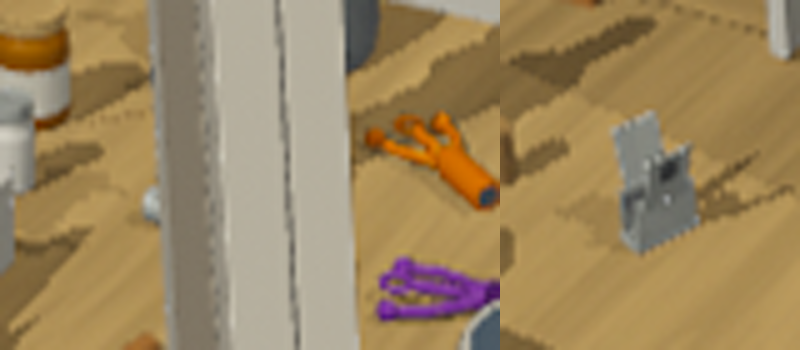

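The side crop shows the arm hiding the chrome corkscrew, while the clip stands near (270,256) as predicted and the other points agree within a few pixels. Descending to grip.

Emit:
{"op": "jog_arm", "data": {"targets": [{"dp": [6,0,-40],"dr": [0,0,0],"grip": -1},{"dp": [6,0,-75],"dr": [0,0,0],"grip": -1},{"dp": [6,0,-95],"dr": [0,0,0],"grip": -1},{"dp": [6,0,-105],"dr": [0,0,0],"grip": -1},{"dp": [6,0,-105],"dr": [0,0,0],"grip": 1},{"dp": [6,0,-105],"dr": [0,0,0],"grip": 1},{"dp": [6,0,-105],"dr": [0,0,0],"grip": 1},{"dp": [6,0,-105],"dr": [0,0,0],"grip": 1}]}}

```text
time_s: 4.62
tcp_pos: [432.1, -313.9, 22.0]
tool_rot: [-0.057, 0.998, -0.001, 0.001]
ft_force: [-0.7, 1.1, -0.6]
gripper_width: 38.7
gripper_force: 0.0
```

Emit:
{"op": "jog_arm", "data": {"targets": [{"dp": [0,0,0],"dr": [0,0,0],"grip": 1},{"dp": [0,0,0],"dr": [0,0,0],"grip": 1},{"dp": [0,0,0],"dr": [0,0,0],"grip": 1},{"dp": [0,0,0],"dr": [0,0,0],"grip": 1},{"dp": [0,0,0],"dr": [0,0,0],"grip": 1}]}}

```text
time_s: 5.03
tcp_pos: [432.0, -314.1, 22.1]
tool_rot: [-0.057, 0.998, -0.001, 0.001]
ft_force: [-0.6, 1.7, 9.7]
gripper_width: 28.0
gripper_force: 58.3
```

Gripped at 28 mm, 58 N. Lifting, and turning -90° towards the drawer.

Emit:
{"op": "jog_arm", "data": {"targets": [{"dp": [0,0,30],"dr": [0,0,0],"grip": 1},{"dp": [0,0,70],"dr": [0,0,0],"grip": 1},{"dp": [0,0,110],"dr": [0,0,0],"grip": 1},{"dp": [0,0,140],"dr": [0,0,0],"grip": 1},{"dp": [0,0,160],"dr": [0,0,0],"grip": 1},{"dp": [0,0,160],"dr": [0,0,0],"grip": 1}]}}

```text
time_s: 5.53
tcp_pos: [432.5, -314.5, 185.5]
tool_rot: [-0.057, 0.998, -0.003, 0.003]
ft_force: [-0.4, 0.3, -2.0]
gripper_width: 27.8
gripper_force: 60.4
```

Run:
```python
from h import *
S=imaging.snapshot("side");T=imaging.snapshot("top")
s=arm.get_state();print(s["tcp_pos"],s["tool_rot"],s["gripper_width"],s["joint_positions"])
a=cv2.resize(T["img"][180:280,370:470],(400,400),interpolation=cv2.INTER_CUBIC);b=cv2.resize(S["img"][110:210,320:420],(400,400),interpolation=cv2.INTER_CUBIC)
save("crop3",np.hstack([a,b]))
```

```text
[ 431.29328313 -313.37813858  180.87773591] [-5.71535439e-02  9.98365003e-01 -6.32954996e-04  6.26537031e-04] 28.00920058905166 [-7.85868531e-01  2.56025839e-01 -1.48537447e-01  1.16445429e+00
  9.35765064e-05 -9.00237904e-01]
```

View pics/crop3.png

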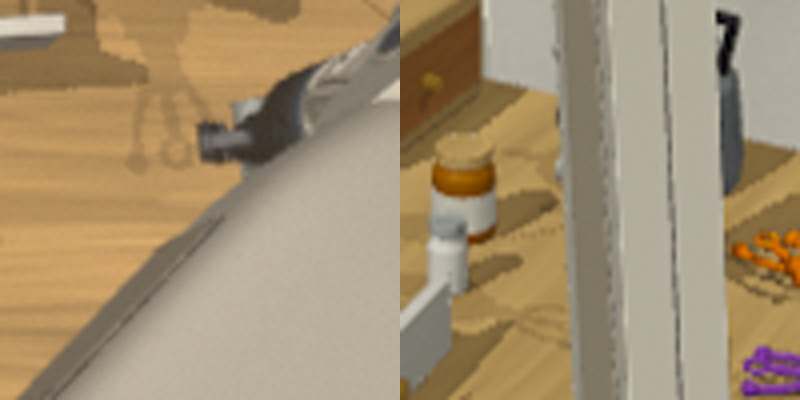

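The corkscrew is held and lifted; its shadow shows the levers level.

Emit:
{"op": "jog_arm", "data": {"targets": [{"dp": [86,100,0],"dr": [0,0,-46],"grip": 1},{"dp": [86,100,0],"dr": [0,0,-46],"grip": 1},{"dp": [86,100,0],"dr": [0,0,-46],"grip": 1},{"dp": [86,100,0],"dr": [0,0,-46],"grip": 1},{"dp": [86,100,0],"dr": [0,0,-46],"grip": 1},{"dp": [86,100,0],"dr": [0,0,-46],"grip": 1},{"dp": [86,100,0],"dr": [0,0,-46],"grip": 1}]}}

```text
time_s: 6.22
tcp_pos: [516.8, -212.3, 178.1]
tool_rot: [0.34, 0.94, 0.0, -0.002]
ft_force: [-0.6, 0.6, -1.7]
gripper_width: 27.3
gripper_force: 60.4
```

Emit:
{"op": "jog_arm", "data": {"targets": [{"dp": [86,100,0],"dr": [0,0,-46],"grip": 1},{"dp": [86,100,0],"dr": [0,0,-46],"grip": 1},{"dp": [86,100,0],"dr": [0,0,-46],"grip": 1},{"dp": [86,100,0],"dr": [0,0,-46],"grip": 1},{"dp": [86,100,0],"dr": [0,0,-46],"grip": 1},{"dp": [86,100,0],"dr": [0,0,-46],"grip": 1},{"dp": [86,100,0],"dr": [0,0,-46],"grip": 1},{"dp": [86,100,0],"dr": [0,0,-46],"grip": 1}]}}

```text
time_s: 6.88
tcp_pos: [602.6, -112.9, 178.1]
tool_rot: [0.68, 0.734, -0.001, -0.002]
ft_force: [-0.4, 0.0, -2.3]
gripper_width: 27.7
gripper_force: 60.4
```

Run:
```python
from h import *
S=imaging.snapshot("side");T=imaging.snapshot("top")
s=arm.get_state();print(s["tcp_pos"],s["tool_rot"],s["gripper_width"],s["joint_positions"])
a=cv2.resize(T["img"][110:210,290:390],(400,400),interpolation=cv2.INTER_CUBIC);b=cv2.resize(S["img"][130:230,260:360],(400,400),interpolation=cv2.INTER_CUBIC)
save("crop4",np.hstack([a,b]))
```

```text
[ 602.68359484 -113.18244799  178.77268738] [ 6.77388764e-01  7.35624180e-01 -5.24225648e-04 -1.11984161e-03] 27.613184710656448 [-3.22372612e-01  3.92224335e-01  4.85578748e-02  1.22960249e+00
 -3.95372811e-05  1.16604309e+00]
```

View pics/crop4.png

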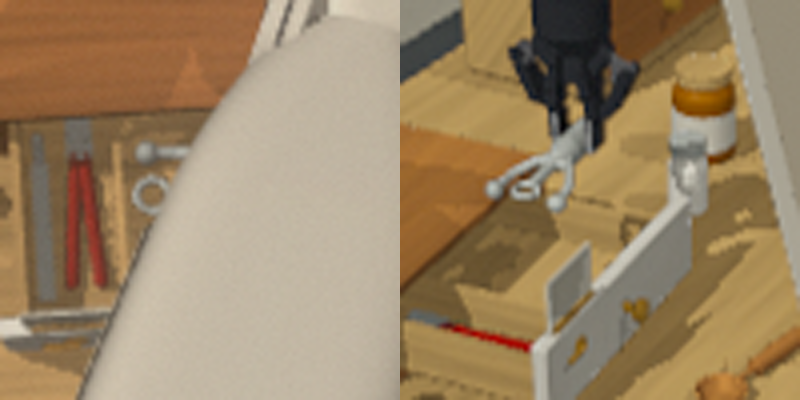

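The side crop shows it level, with the levers pointing left over the bay. In the top crop the lever ball is at (326,147), short of the divider. Lowering.

Emit:
{"op": "jog_arm", "data": {"targets": [{"dp": [0,0,-40],"dr": [0,0,0],"grip": 1},{"dp": [0,0,-80],"dr": [0,0,0],"grip": 1},{"dp": [0,0,-110],"dr": [0,0,0],"grip": 1},{"dp": [0,0,-125],"dr": [0,0,0],"grip": 1},{"dp": [0,0,-130],"dr": [0,0,0],"grip": 1},{"dp": [0,0,-133],"dr": [0,0,0],"grip": 1},{"dp": [0,0,-133],"dr": [0,0,0],"grip": 1}]}}

```text
time_s: 7.57
tcp_pos: [603.4, -113.5, 47.4]
tool_rot: [0.678, 0.735, 0.0, 0.0]
ft_force: [0.3, -0.2, -2.0]
gripper_width: 27.8
gripper_force: 60.4
```

Emit:
{"op": "jog_arm", "data": {"targets": [{"dp": [0,0,-2],"dr": [0,0,0],"grip": 1},{"dp": [0,0,-4],"dr": [0,0,0],"grip": 1},{"dp": [0,0,-4],"dr": [0,0,0],"grip": 1}]}}

```text
time_s: 7.82
tcp_pos: [603.6, -113.4, 44.0]
tool_rot: [0.678, 0.735, 0.0, 0.001]
ft_force: [-0.7, -0.8, -2.4]
gripper_width: 27.7
gripper_force: 60.4
```

Emit:
{"op": "jog_arm", "data": {"targets": [{"dp": [0,0,-2],"dr": [0,0,0],"grip": 1},{"dp": [0,0,-3],"dr": [0,0,0],"grip": 1},{"dp": [0,0,-3],"dr": [0,0,0],"grip": 1}]}}

```text
time_s: 8.07
tcp_pos: [604.3, -113.5, 42.2]
tool_rot: [0.678, 0.735, 0.001, 0.002]
ft_force: [-1.0, 0.5, 9.9]
gripper_width: 27.6
gripper_force: 61.6
```

Contact with the floor. Releasing and rising.

Emit:
{"op": "jog_arm", "data": {"targets": [{"dp": [0,0,0],"dr": [0,0,0],"grip": -0.4},{"dp": [0,0,0],"dr": [0,0,0],"grip": -0.4},{"dp": [0,0,0],"dr": [0,0,0],"grip": -0.4},{"dp": [0,0,0],"dr": [0,0,0],"grip": -0.4},{"dp": [0,0,10],"dr": [0,0,0],"grip": -0.4},{"dp": [0,0,40],"dr": [0,0,0],"grip": -0.4},{"dp": [0,0,80],"dr": [0,0,0],"grip": -0.4},{"dp": [0,0,120],"dr": [0,0,0],"grip": -0.4}]}}

```text
time_s: 8.73
tcp_pos: [602.5, -113.1, 161.7]
tool_rot: [0.678, 0.735, -0.0, -0.001]
ft_force: [1.5, 0.0, -0.2]
gripper_width: 59.9
gripper_force: 0.0
```

Emit:
{"op": "jog_arm", "data": {"targets": [{"dp": [-100,-5,30],"dr": [0,0,-3],"grip": 1},{"dp": [-148,-5,30],"dr": [0,0,-3],"grip": 1},{"dp": [-148,-5,30],"dr": [0,0,-3],"grip": 1},{"dp": [-148,-5,30],"dr": [0,0,-3],"grip": 1},{"dp": [-148,-5,30],"dr": [0,0,-3],"grip": 1},{"dp": [-148,-5,30],"dr": [0,0,-3],"grip": 1},{"dp": [-148,-5,30],"dr": [0,0,-3],"grip": 1}]}}

```text
time_s: 9.32
tcp_pos: [455.9, -118.6, 191.0]
tool_rot: [0.698, 0.717, 0.0, 0.001]
ft_force: [0.5, -0.6, -0.0]
gripper_width: 0.1
gripper_force: 0.0
```

Run:
```python
from h import *
S=imaging.snapshot("side");T=imaging.snapshot("top")
s=arm.get_state();print(s["tcp_pos"],s["tool_rot"],s["gripper_width"],s["time_s"])
a=cv2.resize(T["img"][110:210,290:390],(400,400),interpolation=cv2.INTER_CUBIC);b=cv2.resize(S["img"][130:230,260:360],(400,400),interpolation=cv2.INTER_CUBIC)
save("crop5",np.hstack([a,b]))
```

```text
[ 456.09187341 -118.43610753  190.22271511] [6.97332202e-01 7.16748071e-01 4.05849641e-05 2.71982981e-05] -0.12601262980734004 9.4167
```

View pics/crop5.png

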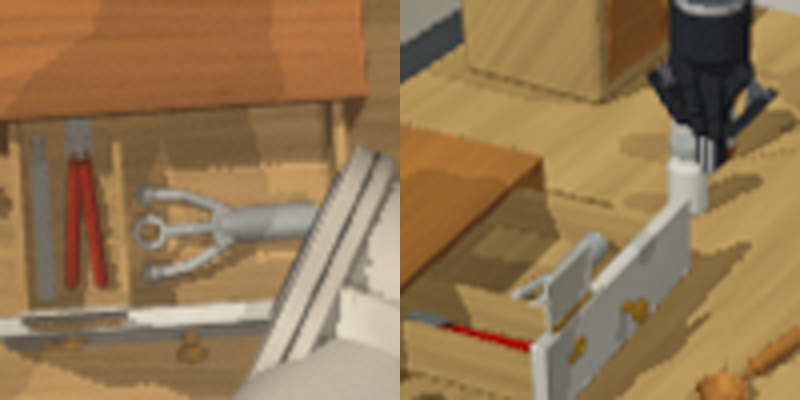

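The corkscrew lies level and fully inside the wide bay (top crop: bell near (365,165) in the full picture). Now closing the drawer with the shut fingers.

Emit:
{"op": "jog_arm", "data": {"targets": [{"dp": [0,-2,-40],"dr": [0,0,2],"grip": 1},{"dp": [0,-2,-80],"dr": [0,0,2],"grip": 1},{"dp": [0,-2,-122],"dr": [0,0,2],"grip": 1},{"dp": [20,-1,-125],"dr": [0,0,2],"grip": 1},{"dp": [30,0,-125],"dr": [0,0,2],"grip": 1},{"dp": [45,1,-125],"dr": [0,0,2],"grip": 1},{"dp": [60,2,-125],"dr": [0,0,2],"grip": 1},{"dp": [75,3,-125],"dr": [0,0,2],"grip": 1}]}}

```text
time_s: 10.08
tcp_pos: [532.4, -115.4, 66.2]
tool_rot: [0.685, 0.729, 0.0, 0.001]
ft_force: [-1.6, 1.0, 0.7]
gripper_width: -0.2
gripper_force: 1.3
```

Emit:
{"op": "jog_arm", "data": {"targets": [{"dp": [12,1,0],"dr": [0,0,0],"grip": 1},{"dp": [24,2,0],"dr": [0,0,0],"grip": 1},{"dp": [36,3,0],"dr": [0,0,0],"grip": 1},{"dp": [48,3,0],"dr": [0,0,0],"grip": 1},{"dp": [60,4,0],"dr": [0,0,0],"grip": 1},{"dp": [72,5,0],"dr": [0,0,0],"grip": 1},{"dp": [82,6,0],"dr": [0,0,0],"grip": 1},{"dp": [90,6,0],"dr": [0,0,0],"grip": 1}]}}

```text
time_s: 10.75
tcp_pos: [622.6, -108.9, 66.4]
tool_rot: [0.684, 0.729, 0.001, 0.001]
ft_force: [-3.4, 3.5, 4.0]
gripper_width: 0.1
gripper_force: 2.3
```

Run:
```python
from h import *
S=imaging.snapshot("side")
s=arm.get_state();print(s["tcp_pos"],s["ft_force"],s["time_s"])
print([ (np.round(d["uv"],1).tolist(),d["p"]) for d in finder.pinpoint("side","drawer_face")])
for x in (600,620,640,660): print(proj(S,(x,-120+(x-515)*.07,72)).round(1))
```

```text
[ 623.60019825 -109.14748309   66.23088562] [ 0.82063174 -0.16274363  0.86380792] 10.8
[([297.0, 180.6], 0.77)]
[305.1 186.3]
[300.7 185.1]
[296.4 184. ]
[292.1 182.9]
```

Emit:
{"op": "jog_arm", "data": {"targets": [{"dp": [6,0,0],"dr": [0,0,0],"grip": 1},{"dp": [12,1,0],"dr": [0,0,0],"grip": 1},{"dp": [18,1,0],"dr": [0,0,0],"grip": 1},{"dp": [21,1,0],"dr": [0,0,0],"grip": 1},{"dp": [21,1,0],"dr": [0,0,0],"grip": 1}]}}

```text
time_s: 11.27
tcp_pos: [642.2, -108.3, 65.4]
tool_rot: [0.685, 0.729, 0.0, 0.0]
ft_force: [0.0, 0.3, 2.0]
gripper_width: -0.0
gripper_force: 0.6
```

Emit:
{"op": "jog_arm", "data": {"targets": [{"dp": [3,0,0],"dr": [0,0,0],"grip": 1},{"dp": [6,0,0],"dr": [0,0,0],"grip": 1},{"dp": [8,1,0],"dr": [0,0,0],"grip": 1}]}}

```text
time_s: 11.52
tcp_pos: [649.5, -107.6, 65.4]
tool_rot: [0.685, 0.729, -0.0, 0.0]
ft_force: [-1.8, -3.2, 2.6]
gripper_width: -0.2
gripper_force: 1.6
```

Emit:
{"op": "jog_arm", "data": {"targets": [{"dp": [2,0,0],"dr": [0,0,0],"grip": 1},{"dp": [4,0,0],"dr": [0,0,0],"grip": 1}]}}

```text
time_s: 11.68
tcp_pos: [650.2, -107.6, 65.1]
tool_rot: [0.685, 0.728, -0.002, -0.002]
ft_force: [-26.7, -1.4, 15.4]
gripper_width: -0.2
gripper_force: 13.1
```

The force rose to 27 N at the expected stop, so the drawer is shut. Backing off and rising, then checking and measuring the card.

Emit:
{"op": "jog_arm", "data": {"targets": [{"dp": [-20,-1,0],"dr": [0,0,0],"grip": 1},{"dp": [-60,-4,0],"dr": [0,0,0],"grip": 1},{"dp": [-100,-4,40],"dr": [0,0,0],"grip": 1},{"dp": [-120,-4,80],"dr": [0,0,0],"grip": 1},{"dp": [-140,-4,120],"dr": [0,0,0],"grip": 1},{"dp": [-160,0,160],"dr": [0,0,0],"grip": -1},{"dp": [-180,30,180],"dr": [0,0,0],"grip": -1},{"dp": [-180,70,180],"dr": [0,0,0],"grip": -1}]}}

```text
time_s: 12.35
tcp_pos: [474.7, -49.3, 247.0]
tool_rot: [0.686, 0.727, 0.001, 0.003]
ft_force: [1.8, -1.3, 0.2]
gripper_width: 35.7
gripper_force: 0.0
```

Emit:
{"op": "jog_arm", "data": {"targets": [{"dp": [-10,330,0],"dr": [0,0,-28],"grip": -1},{"dp": [-10,330,0],"dr": [0,0,-28],"grip": -1},{"dp": [-10,330,0],"dr": [0,0,-28],"grip": -1},{"dp": [-10,330,0],"dr": [0,0,-28],"grip": -1},{"dp": [-10,330,0],"dr": [0,0,-28],"grip": -1},{"dp": [-10,330,0],"dr": [0,0,-28],"grip": -1},{"dp": [-10,330,0],"dr": [0,0,-28],"grip": -1},{"dp": [-10,330,0],"dr": [0,0,-28],"grip": -1}]}}

```text
time_s: 13.02
tcp_pos: [465.6, 265.0, 242.9]
tool_rot: [0.841, 0.541, 0.0, 0.0]
ft_force: [2.1, 0.0, -0.1]
gripper_width: 85.4
gripper_force: 0.0
```

Run:
```python
from h import *
S=imaging.snapshot("side");T=imaging.snapshot("top")
s=arm.get_state();print(s["tcp_pos"],s["tool_rot"],s["gripper_width"],s["time_s"],s["joint_positions"])
P={}
for n in ["card_top","drawer_face","clip_grip","clip_mouth"]:
  for c in ("top","side"):
    P[n,c]=[(np.round(d["uv"],1).tolist(),round(float(d["p"]),2)) for d in finder.pinpoint(c,n)[:3]];print(n,c,P[n,c])
  if P[n,"top"] and P[n,"side"]: print(tri(T,P[n,"top"][0][0],S,P[n,"side"][0][0]))
a=cv2.resize(T["img"][110:160,275:325],(400,400),interpolation=cv2.INTER_CUBIC);b=cv2.resize(S["img"][150:200,255:305],(400,400),interpolation=cv2.INTER_CUBIC)
save("crop6",np.hstack([a,b]))
```

```text
[465.22377841 267.92492847 242.30854292] [ 8.39297500e-01  5.43672105e-01  3.73982366e-04 -4.55914562e-04] 85.3604272781926 13.1167 [ 3.65603068e-01  2.36551757e-01 -1.61201496e-02  1.31758213e+00
  1.04728597e-03  2.35758347e+00]
card_top top [([303.7, 137.2], 0.52)]
card_top side [([265.3, 184.6], 0.46), ([238.7, 258.0], 0.21)]
(array([658.68047284,  60.81106441, 153.95456099]), np.float64(0.9329558032006345))
drawer_face top [([359.8, 143.3], 0.71)]
drawer_face side [([290.3, 183.4], 0.96), ([266.9, 253.9], 0.46)]
(array([ 669.73148512, -113.15010154,   64.9930752 ]), np.float64(2.7770103654377527))
clip_grip top [([226.0, 204.5], 0.6)]
clip_grip side [([269.0, 256.3], 0.61)]
(array([465.65267157, 305.9448806 ,  65.18785928]), np.float64(3.1314886914849893))
clip_mouth top [([232.9, 206.8], 0.53)]
clip_mouth side [([272.5, 269.1], 0.87), ([270.2, 255.6], 0.24)]
(array([463.95945818, 297.94645896,   5.47189859]), np.float64(1.2776391190690424))
```

View pics/crop6.png

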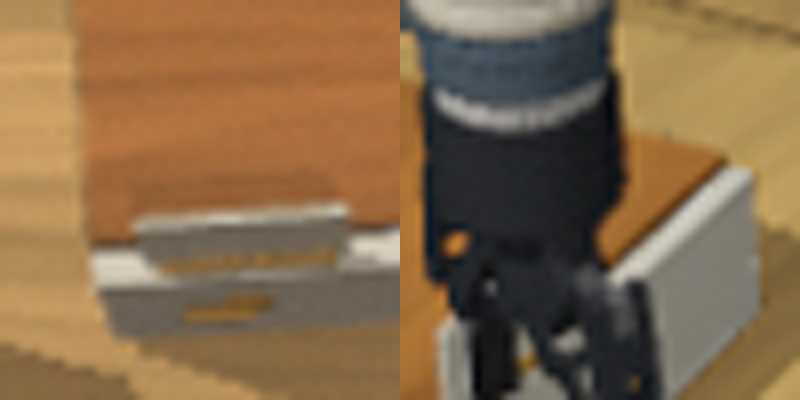

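The drawer is shut flush. The card's top edge runs (291.7,137.6)–(318.1,136.1) in the top view. Going down on the clip.

Emit:
{"op": "jog_arm", "data": {"targets": [{"dp": [1,32,-40],"dr": [0,0,0],"grip": -1},{"dp": [1,32,-80],"dr": [0,0,0],"grip": -1},{"dp": [1,32,-120],"dr": [0,0,0],"grip": -1},{"dp": [1,32,-155],"dr": [0,0,0],"grip": -1},{"dp": [1,32,-175],"dr": [0,0,0],"grip": -1},{"dp": [1,32,-180],"dr": [0,0,0],"grip": -1},{"dp": [1,32,-180],"dr": [0,0,0],"grip": -1}]}}

```text
time_s: 14.1
tcp_pos: [466.5, 294.0, 61.8]
tool_rot: [0.841, 0.541, -0.001, -0.0]
ft_force: [-0.1, 0.4, 0.8]
gripper_width: 85.4
gripper_force: 0.0
```

Run:
```python
from h import *
T=imaging.snapshot("top")
print(arm.get_state()["tcp_pos"])
l,r=atz(T,(291.7,137.6),147),atz(T,(318.1,136.1),147)
print(l,r,(l+r)/2,np.linalg.norm(l-r),np.arctan2((r-l)[0],(l-r)[1]))
print("front outer L",atz(T,(286.9,145.9),92))
```

```text
[467.3922144  294.54418147  63.4247983 ]
[659.35304864  97.15145974 147.        ] [665.25175588  18.60602704 147.        ] [662.30240226  57.87874339 147.        ] 78.76661567890181 0.07495859440198414
front outer L [648.72491862 116.3424021   92.        ]
```

Emit:
{"op": "jog_arm", "data": {"targets": [{"dp": [0,6,-1],"dr": [0,0,0],"grip": -1},{"dp": [0,6,-1],"dr": [0,0,0],"grip": 1},{"dp": [0,6,-1],"dr": [0,0,0],"grip": 1},{"dp": [0,6,-1],"dr": [0,0,0],"grip": 1},{"dp": [0,6,-1],"dr": [0,0,0],"grip": 1},{"dp": [0,6,-1],"dr": [0,0,0],"grip": 1},{"dp": [0,6,-1],"dr": [0,0,0],"grip": 1},{"dp": [0,6,-1],"dr": [0,0,0],"grip": 1}]}}

```text
time_s: 14.82
tcp_pos: [469.1, 301.2, 63.7]
tool_rot: [0.841, 0.541, 0.003, 0.001]
ft_force: [4.5, -1.5, 10.2]
gripper_width: 21.5
gripper_force: 63.4
```

Emit:
{"op": "jog_arm", "data": {"targets": [{"dp": [0,0,0],"dr": [0,0,0],"grip": 1},{"dp": [0,0,0],"dr": [0,0,0],"grip": 1},{"dp": [0,0,10],"dr": [0,0,0],"grip": 1},{"dp": [0,0,20],"dr": [0,0,0],"grip": 1},{"dp": [0,0,40],"dr": [0,0,0],"grip": 1},{"dp": [0,0,60],"dr": [0,0,0],"grip": 1},{"dp": [0,0,60],"dr": [0,0,0],"grip": 1}]}}

```text
time_s: 15.4
tcp_pos: [468.0, 301.7, 126.0]
tool_rot: [0.841, 0.542, 0.003, 0.0]
ft_force: [0.2, -0.4, -0.2]
gripper_width: 21.3
gripper_force: 62.7
```

Run:
```python
from h import *
T=imaging.snapshot("top");S=imaging.snapshot("side")
s=arm.get_state();t=s["tcp_pos"];print(t,s["tool_rot"],s["gripper_width"],s["gripper_force"],s["ft_force"])
for n in ["clip_mouth","clip_grip","clip"]:
  print(n,[(np.round(d["uv"],1).tolist(),round(float(d["p"]),2)) for d in finder.pinpoint("side",n)[:3]])
u=proj(S,t+np.array([0,0,-59]));print(u)
x,y=np.round(u).astype(int);I=S["img"][y-45:y+15,x-30:x+30];save("crop7",cv2.resize(I,(600,600),interpolation=cv2.INTER_CUBIC))
```

```text
[466.92576866 301.12923568 122.77593453] [8.40734988e-01 5.41446240e-01 8.02962810e-04 6.12250810e-05] 21.452886630081903 62.69460082054138 [-0.81460281 -0.28659913 -1.12940062]
clip_mouth [([269.0, 254.2], 0.58), ([326.9, 244.2], 0.54)]
clip_grip [([266.6, 240.4], 0.5)]
clip []
[270.06981215 255.78469339]
```

View pics/crop7.png

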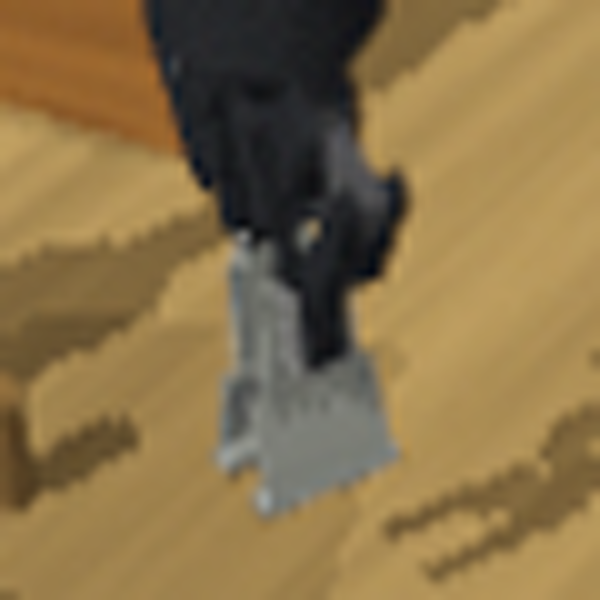

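The clip is squeezed open (21 mm at the pads), jaws gaping and upright, mouth about 62 mm below the TCP. Carrying it above the card, which several cues put at (662,58).

Emit:
{"op": "jog_arm", "data": {"targets": [{"dp": [0,-10,40],"dr": [0,0,7],"grip": 1},{"dp": [10,-30,75],"dr": [0,0,14],"grip": 1},{"dp": [30,-60,100],"dr": [0,0,20],"grip": 1},{"dp": [55,-90,115],"dr": [0,0,28],"grip": 1},{"dp": [80,-120,115],"dr": [0,0,28],"grip": 1},{"dp": [105,-150,115],"dr": [0,0,28],"grip": 1},{"dp": [130,-180,115],"dr": [0,0,28],"grip": 1},{"dp": [155,-210,115],"dr": [0,0,28],"grip": 1}]}}

```text
time_s: 16.32
tcp_pos: [622.5, 89.2, 235.9]
tool_rot: [0.685, 0.729, -0.0, -0.001]
ft_force: [1.2, 0.9, -0.4]
gripper_width: 21.5
gripper_force: 62.7
```

Emit:
{"op": "jog_arm", "data": {"targets": [{"dp": [15,-15,0],"dr": [0,0,0.4],"grip": 1},{"dp": [30,-26,0],"dr": [0,0,0.4],"grip": 1},{"dp": [39,-33,0],"dr": [0,0,0.4],"grip": 1},{"dp": [39,-33,0],"dr": [0,0,0.4],"grip": 1},{"dp": [39,-33,0],"dr": [0,0,0.4],"grip": 1}]}}

```text
time_s: 16.73
tcp_pos: [660.6, 57.6, 235.3]
tool_rot: [0.683, 0.731, -0.001, -0.001]
ft_force: [1.2, -0.7, -1.0]
gripper_width: 21.4
gripper_force: 62.7
```

Run:
```python
from h import *
T=imaging.snapshot("top");S=imaging.snapshot("side")
s=arm.get_state();t=s["tcp_pos"];print(t,s["tool_rot"],s["gripper_width"],s["gripper_force"],s["ft_force"],s["time_s"])
for n in ["clip_mouth","clip_grip","card_top","card"]:
  print(n,[(np.round(d["uv"],1).tolist(),round(float(d["p"]),2)) for d in finder.pinpoint("side",n)[:3]])
u=proj(S,t+np.array([0,0,-62]));print("mouth pred",u,"card_top pred",proj(S,(662,58,147)))
x,y=np.round(u).astype(int);I=S["img"][y-35:y+25,x-30:x+30];save("crop8",cv2.resize(I,(600,600),interpolation=cv2.INTER_CUBIC));print(x-30,y-35)
```

```text
[660.10931853  58.52066386 236.2561868 ] [ 6.82117686e-01  7.31242106e-01 -3.72215087e-04 -5.54003503e-04] 21.63674844891788 62.70173907279968 [-0.35682303  0.09662906 -0.77650273] 16.8333
clip_mouth [([263.5, 179.0], 0.78), ([266.0, 186.1], 0.71), ([328.2, 242.9], 0.38)]
clip_grip [([262.0, 168.9], 0.64)]
card_top [([266.2, 183.0], 0.68)]
card [([263.7, 198.7], 0.7), ([239.5, 262.0], 0.6)]
mouth pred [264.78831517 179.47128002] card_top pred [265.07124064 185.60939195]
235 144
```

View pics/crop8.png

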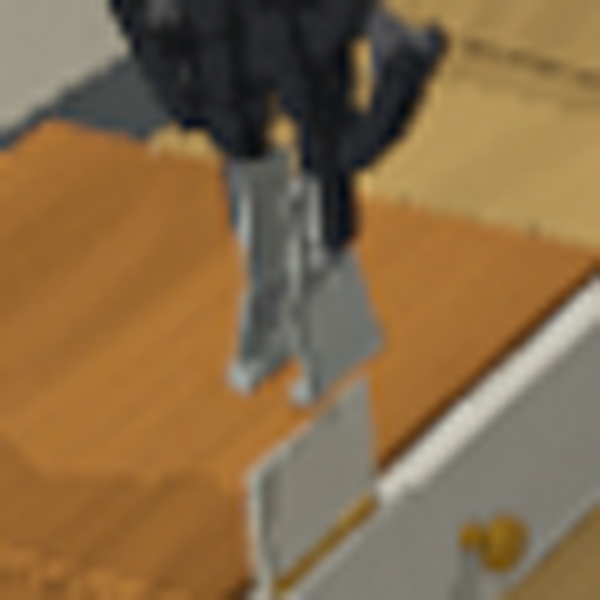

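The side crop shows the clip just above the card: jaw ends at (259,182.5) and (265,184), card top edge (260.2,190.8)–(271.8,182.2). Converting these at known heights to check alignment.

Run:
```python
from h import *
S=imaging.snapshot("side")
f=lambda x,y:(235+x/10-.45,144+y/10-.45)
for p in [(252,468),(368,382),(310,425)]: print("card",atz(S,f(*p),147).round(1))
for z in (172,174,176):
  for p in [(240,388),(302,402),(271,395)]: print("jaw end",z,atz(S,f(*p),z).round(1))
print("near jaw right end",atz(S,f(382,345),174).round(1))
```

```text
card [658.7  94.7 147. ]
card [658.4  23.7 147. ]
card [658.5  59.7 147. ]
jaw end 172 [670.   83.6 172. ]
jaw end 172 [644.   80.4 172. ]
jaw end 172 [657.  82. 172.]
jaw end 174 [667.8  86.2 174. ]
jaw end 174 [641.9  83.  174. ]
jaw end 174 [654.8  84.6 174. ]
jaw end 176 [665.5  88.8 176. ]
jaw end 176 [639.7  85.6 176. ]
jaw end 176 [652.6  87.2 176. ]
near jaw right end [640.9  35.2 174. ]
```

Clip-to-card offset is about 1 mm in x. Lowering.

Emit:
{"op": "jog_arm", "data": {"targets": [{"dp": [1,0,-8],"dr": [0,0,0],"grip": 1},{"dp": [1,0,-16],"dr": [0,0,0],"grip": 1},{"dp": [1,0,-24],"dr": [0,0,0],"grip": 1},{"dp": [1,0,-30],"dr": [0,0,0],"grip": 1},{"dp": [1,0,-30],"dr": [0,0,0],"grip": 1}]}}

```text
time_s: 17.5
tcp_pos: [661.1, 58.0, 204.6]
tool_rot: [0.682, 0.731, -0.001, -0.001]
ft_force: [-0.2, -0.6, -1.2]
gripper_width: 22.1
gripper_force: 62.7
```

Emit:
{"op": "jog_arm", "data": {"targets": [{"dp": [0,0,-5],"dr": [0,0,0],"grip": 1},{"dp": [0,0,-9],"dr": [0,0,0],"grip": 1},{"dp": [0,0,-12],"dr": [0,0,0],"grip": 1},{"dp": [0,0,-12],"dr": [0,0,0],"grip": 1},{"dp": [0,0,-12],"dr": [0,0,0],"grip": 1},{"dp": [0,0,-12],"dr": [0,0,0],"grip": 1}]}}

```text
time_s: 18.0
tcp_pos: [661.9, 57.9, 195.0]
tool_rot: [0.682, 0.731, 0.0, 0.0]
ft_force: [0.1, -0.1, -0.7]
gripper_width: 21.8
gripper_force: 62.7
```

Run:
```python
from h import *
F=[];P=[]
for i in range(6):
    S=imaging.snapshot("side" if i%2 else "top");s=arm.get_state();F.append(s["ft_force"]);P.append(s["tcp_pos"])
print(np.mean(P,0).round(1),np.mean(F,0).round(2),s["gripper_width"],s["gripper_force"],s["time_s"])
t=np.mean(P,0)
for n in ["clip_mouth","clip_grip","card_top","card","drawer_face"]:
  print(n,[(np.round(d["uv"],1).tolist(),round(float(d["p"]),2)) for d in finder.pinpoint("side",n)[:2]])
print("pred mouth",proj(S,t-[0,0,62.5]),"grip",proj(S,t+[0,0,2]),"cardtop",proj(S,(661,58,147)))
```

```text
[661.9  57.9 195. ] [-0.32  0.07 -0.82] 21.389147075452627 62.701406478881836 18.3
clip_mouth [([266.3, 189.3], 0.46), ([293.0, 183.1], 0.25)]
clip_grip [([262.7, 173.7], 0.67)]
card_top [([265.7, 186.5], 0.64)]
card [([268.9, 199.9], 0.45)]
drawer_face [([291.2, 182.0], 0.84)]
pred mouth [265.42590851 188.93089892] grip [263.98406333 173.91847851] cardtop [265.28665684 185.67787358]
```

```bash
python3 -c "
from cell import arm
print(arm.job_done())"
```

```text
the job is handed in; nothing more can be done
None
```

The job is handed in at about 18 s of the 61 s, though no verdict came back: the corkscrew lies in the wide bay, the drawer is shut, and the clip is held squeezed open astride the card, about 15 mm down, with no force felt on the card; I viewed 11 pictures, one over the limit of 10.

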